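# Check a waffle iron with the surface thermometer

## Robot

A 6-joint arm with a two-finger parallel gripper is mounted at the origin on the work surface. World frame = base frame: x ahead of the robot, y to its left, z up, the work surface at z = 0. Lengths are in mm, angles in rad, forces in N, time in s.
With the tool pointing down it reaches from about 350 to 725 mm from the base axis. Payload 4.3 kg.
Tool frame: the origin (TCP) lies at the very end of the fingers, on their centre line; the grasp point (between the pads) lies 19 mm behind it; z points along the fingers, y is the line along which they close (so a half turn about z gives the same grasp; the last joint's range is limited). The gripper opens to 85 mm and grips with 20 to 120 N. Pads are 22 mm wide; open, the fingers measure 114 mm over their backs; the gripper's body (76 mm by 85 mm) begins 54 mm behind the grasp point. The pads swing forward as they close: fully open they stand 13 mm farther back than shut.
Start: joints at [1.139, 0.377, 0.081, 1.274, 0, 1.46], TCP at [181.866, 545.52, 231.329] pointing down, gripper open.
Joint ranges: [-2.72, 2.72], [-0.84, 1.66], [-1.02, 1.22], [-1.77, 2.12], [-1.37, 1.28], [-3.14, 3.14]. Speed limits (rad/s): [2.57, 2.57, 3.14, 3.14, 3.14, 3.14].

## Interface

Orientations are given as a rotation vector (axis times angle).
In Python, from workcell import * gives the robot as it stands. The module is installed in compiled form; this text tells all that it offers.
- The arm moves only by the tool play_rows, never from a script. Its argument "steps" is a list of rows, each an object of numbers: "x", "y", "z": the shift along the tool's x, y, z in m; "spin": the turn about the tool's z in degrees. A call has exactly 8 rows; each row is the pose to reach, as a shift and turn from the pose commanded when the call began, along the tool's axes at that moment; what a row does not reach only later rows make up. A row lasts 1/10 s, in which the tool goes at most 50 mm and 8.59 degrees, less where a joint would pass 70% of its speed; a pose out of reach is approached as far as the arm can. A call with a gripper value outside its range is refused whole. "fingers" is the finger opening in m, from 0 to 0.0854, set as the call begins (left out, the last holds). The fingers move at their own pace and stop on an object; the grip force is fixed at half the most. Time passes only in rows, so rows that repeat a pose let the fingers close, or fill a call up. It gives the time, the measured TCP pose, the force, the opening and the grip force at its end, in the units of the state.
- sense(): the state, without advancing time (a new reading comes with each control period).
- camera(name): name is "side" or "top"; returns a dict with "frame" (384x512x3 uint8, blue, green, red), "mtx" (3x3 intrinsics, pixels), "k1" (the pictures are not rectified: a ray, as slopes to the right and down, at radius r is drawn at 1 + k1 r^2 times it, then the intrinsics apply), "rvec" (rotation vector, rad) and "tvec" (3), from world to camera coordinates, as OpenCV has them. Camera axes: x right, y down, z forward; pixel columns grow to the right and rows downward; lengths in mm; the calibration is good to about 2 mm. A picture is of the moment at which its call begins. There is no depth.
- close_job(): hands the job in; it is judged then, once.
The state is a dict: "clock": time; "joint_positions": joint angles; "joint_vel": joint speeds; "joint_torque": joint torques, N m; "position": TCP position; "eef_rot": TCP orientation; "force": force on the tool from outside, world axes, zero at the start; "wrist_torque": the same for the moment, N m; "finger_gap": finger opening in mm; "grasp_force": force on a finger pad.
Only numpy, scipy, OpenCV 4.12 (cv2) and the standard library are available. Lean on these libraries where they do the work, as an engineer would, in place of code of your own. Each camera call takes 0.05 s, during which the arm holds its last target. There are 200 camera calls.

## Task

Take the yellow thermometer from its rest and, with its steel tip, gently press down the copper disc in the blue puck on the waffle iron and hold it for a second, then do the same on the orange puck's disc. Then lay the thermometer back in its rest, display up, and let go; leave the things standing around where they are.

Things in the scene. Friction and masses are not known exactly. Their poses are not given: they have to be found in the camera images.
- probe: loose yellow hand thermometer, 90 g. Origin: centre of its handle, a bar 115 (own x) x 25 (y) x 26 mm (z, display side up). From the handle's -x end a black collar (18 mm across, 12 mm long), then a steel stem (7 mm across) runs along own -x to a 12 mm steel ball, the tip. It starts lying level and centred in the rest, tip towards the rest's -x
- probe_tip (a point): centre of the thermometer's 12 mm steel tip ball, 131 mm along the probe's own -x from its origin
- rest: fixed white rest. Origin: centre of its underside, on the table; base 150 (x) x 75 (y) x 8 mm. Two saddles, 14 mm long in x, at x = +43 and -43 mm carry the handle's underside 36 mm above the table, between blue cheeks 12 mm higher and 36 mm apart in y. The probe lies along own x, its origin 49 mm above the table; between the saddles (72 mm) the handle's sides are free
- iron: fixed waffle iron, 270 x 270 mm, with a flat round dark plate (230 mm across) whose top is 78 mm above the table. Origin: under its centre, at table height. Its lid stands open along its own -y side, rising from y = -130 mm to 355 mm above the table and leaning away from the plate
- blue_puck: fixed blue round cup-shaped puck on the waffle plate, 66 mm across, 26 mm high, inner diameter 52 mm. Origin: centre of its underside. Inside sits a copper disc, 8 mm below the blue rim
- blue_top (a point): centre of the top face of the copper disc (49 mm across) in the blue puck, 18 mm above the puck's underside when not pressed; moves down with the disc
- blue_disc (a joint): travel of the copper disc in the blue puck: 0 m up, grows as it is pressed straight down, 0.008 m at its stop; spring, about 0.5 N to start and 4 N fully down
- orange_puck: fixed orange round cup-shaped puck on the waffle plate, 66 mm across, 26 mm high, inner diameter 52 mm. Origin: centre of its underside. Inside sits a copper disc, 8 mm below the orange rim
- orange_top (a point): centre of the top face of the copper disc (49 mm across) in the orange puck, 18 mm above the puck's underside when not pressed; moves down with the disc
- orange_disc (a joint): travel of the copper disc in the orange puck: 0 m up, grows as it is pressed straight down, 0.008 m at its stop; spring, about 0.5 N to start and 4 N fully down
- shaker: yellow sprinkle can, 68 mm across, 130 mm high; loose bystander, origin: centre of its underside
- squeeze: brown sauce bottle with white cap, 64 mm across, 180 mm high; loose bystander, origin: centre of its underside
- jar: pink jar with steel cap, 90 mm across, 110 mm high; loose bystander, origin: centre of its underside
- bowl: white bowl of strawberries, 110 mm across, 45 mm high; loose bystander, origin: centre of its underside
- cup: blue cup, 72 mm across, 60 mm high; loose bystander, origin: centre of its underside
Things that resemble listed ones, but are neither listed nor needed, are in the scene too. Several things have the shape of the probe; the one meant has the colours described above.

How it is judged (in metres and radians):
On the way, in this order (a step that is already met when the one before it is completed fails the run):
1. the thermometer's tip presses the copper disc in the blue puck down by over 2 mm, held 0.5 s (value of joint blue_disc above 0.002 m and distance between probe_tip and blue_top below 0.024 m and contact force between probe and blue_puck above 0.3 N), for 0.5 s.
2. then the tip presses the copper disc in the orange puck down by over 2 mm, held 0.5 s (value of joint orange_disc above 0.002 m and distance between probe_tip and orange_top below 0.024 m and contact force between probe and orange_puck above 0.3 N), for 0.5 s.
At the end, for the whole second after the job is handed in: The thermometer lies at rest in both saddles, display up, its centre within 20 mm along and 10 mm across of the rest's centre and at 44 to 54 mm height, within 0.2 rad of the rest's direction (either way round) and level within 0.2 rad (x of probe in the frame of rest between -0.02 and 0.02 m and y of probe in the frame of rest between -0.01 and 0.01 m and z of probe in the frame of rest between 0.044 and 0.054 m and angle between the x axis of probe and the x axis of rest, either way round below 0.2 rad and angle between probe's own z axis and vertical below 0.2 rad and linear speed of probe below 0.02 m/s); the robot touches nothing.
It fails at once if the thermometer presses on a puck with over 20 N (contact force between probe and blue_puck above 20 N or contact force between probe and orange_puck above 20 N).
It fails at once if a bystander (sprinkle can, sauce bottle, jar, bowl, cup) is moved by over 30 mm (distance of any of shaker, squeeze, jar, bowl, cup from where it was at the start of the episode above 0.03 m).
It also fails if it takes over 53 s, if anything falls off the work surface, if the arm or the gripper's body presses on something with over 40 N, if the wrist force passes 120 N, or if a joint passes its speed limit or range.

## Working session

There is one attempt and no reset: what is moved stays moved. The work goes in short steps, Python scripts to look and compute and a tool call to move; the robot and the scene stay as the last step left them, time stands still between calls to the robot, and variables do not carry over. Pictures are saved under pics/ and viewed, at most 10 in all, crops included, and the job is handed in when it is done.

Besides the shell and the picture viewer there is one more tool, called after "Request:" by a JSON object that holds its "api" and its "payload", one argument or row to a line. play_rows: Moves the arm, as the interface text tells. Its arguments: {"type":"object","properties":{"steps":{"type":"array"},"fingers":{"type":"number"}},"required":["steps"]}

```bash
mkdir -p pics; cat > h.py <<'E'
from workcell import *
import cv2, numpy as np
def ray(c,u,v):
    K=c["mtx"]; k=float(c["k1"])
    d=np.array([(u-K[0][2])/K[0][0],(v-K[1][2])/K[1][1]])
    s=d.copy()
    for _ in range(30): s=d/(1+k*(s@s))
    R=cv2.Rodrigues(np.array(c["rvec"],float))[0]; t=np.array(c["tvec"],float).ravel()
    return -R.T@t, R.T@np.array([s[0],s[1],1.])
def onz(c,u,v,z):
    o,d=ray(c,u,v); return o+d*(z-o[2])/d[2]
def tri(c1,p1,c2,p2):
    o1,d1=ray(c1,*p1);o2,d2=ray(c2,*p2)
    s=np.linalg.lstsq(np.c_[d1,-d2],o2-o1,rcond=None)[0]
    a=o1+d1*s[0];b=o2+d2*s[1]; return (a+b)/2,np.linalg.norm(a-b)
def proj(c,P):
    R=cv2.Rodrigues(np.array(c["rvec"],float))[0]; q=R@np.array(P,float)+np.array(c["tvec"],float).ravel()
    s=q[:2]/q[2]; s=s*(1+float(c["k1"])*(s@s)); K=c["mtx"]
    return np.array([K[0][0]*s[0]+K[0][2],K[1][1]*s[1]+K[1][2]])
E
python3 - <<'E'
from h import *
import pickle
t=camera("top");s=camera("side")
pickle.dump((t,s),open("c0.pkl","wb"))
cv2.imwrite("pics/top0.png",cv2.resize(t["frame"],(800,600),interpolation=cv2.INTER_CUBIC));cv2.imwrite("pics/side0.png",cv2.resize(s["frame"],(800,600),interpolation=cv2.INTER_CUBIC))
for c in(t,s): print(c["mtx"],c["k1"],ray(c,256,192))
print(sense())
E
```

```text
[[491.42654341   0.         257.59534901]
 [  0.         491.42654341 201.77786606]
 [  0.           0.           1.        ]] -0.048855632052485665 (array([ 299.41056582,  102.10920105, 1250.87686556]), array([ 0.18683136,  0.02553364, -0.98226703]))
[[412.36081679   0.         256.23699081]
 [  0.         412.36081679 194.91322721]
 [  0.           0.           1.        ]] -0.05598176197132255 (array([  32.0380949 , -538.58691819,  766.25186056]), array([ 0.44490957,  0.63095448, -0.63561164]))
{'clock': 0.1, 'joint_positions': array([ 1.13870567e+00,  3.77994206e-01,  7.97646342e-02,  1.27440496e+00,
       -8.47278705e-06,  1.46049226e+00]), 'joint_vel': array([-0.00257895, -0.00051391,  0.00332899, -0.00067092, -0.00064533,
       -0.00011842]), 'joint_torque': array([ 9.99677832e-04, -4.64693141e+01,  2.70583159e+01,  1.20610496e-02,
       -1.18131888e-04, -1.53916977e-05]), 'position': array([181.60130806, 544.94825764, 230.45390257]), 'eef_rot': array([-5.03205447e-01, -3.10053841e+00,  2.78504950e-03]), 'force': array([-1.24507325,  0.10716019, -0.31288689]), 'wrist_torque': array([0.00437159, 0.01395762, 0.03880139]), 'grasp_force': 0.0, 'finger_gap': 85.30675789396668}
```

View pics/top0.png

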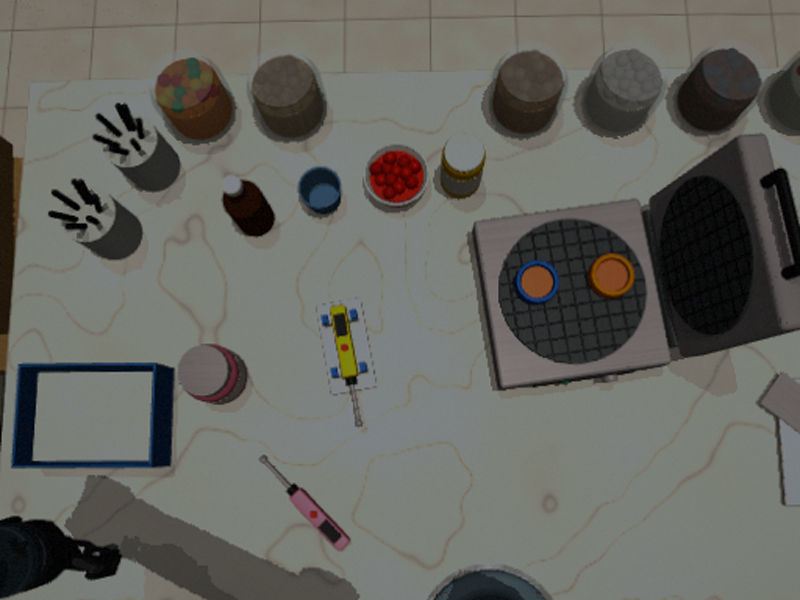

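View pics/side0.png

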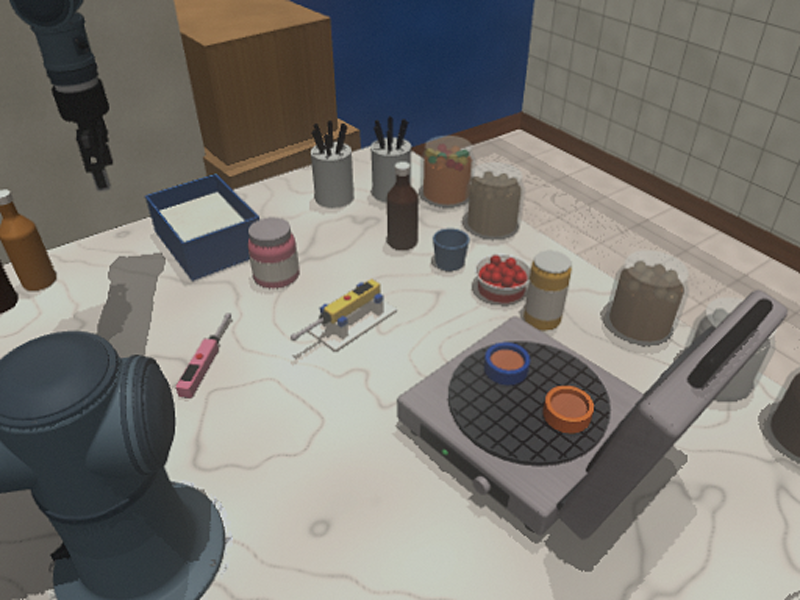

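The top view shows the yellow probe in the white rest at (345,345), tip at (359,424). The pink look-alike lies at (310,515). Blue puck is at (537,282) and orange at (612,276). The lid is on the right (-y). The bowl, cup, sauce bottle, jar and yellow can stand around the rest. The yellow bar with dark display, blue cheeks beside it and a steel tip fits the description. The pink one and the yellow-lidded can at (462,165) do not fit.

```bash
python3 - <<'E'
from h import *
import pickle
t,s=pickle.load(open("c0.pkl","rb"))
cv2.imwrite("pics/crop.png",np.hstack([cv2.resize(t["frame"][180:285,190:255],(390,600)),cv2.resize(s["frame"][165:240,180:260],(400,600))]))
def comps(c,lo,hi,a=25):
    m=cv2.inRange(cv2.cvtColor(c["frame"],cv2.COLOR_BGR2HSV),lo,hi)
    n,L,st,ce=cv2.connectedComponentsWithStats(m)
    return [(st[i][4],ce[i].round(1),np.argwhere(L==i)[:,::-1]) for i in range(1,n) if st[i][4]>=a]
k=512/800
print("yellow"); 
for a,ce,p in comps(t,(22,130,90),(34,255,255)):
    r=cv2.minAreaRect(p.astype(np.float32)); P=onz(t,*r[0],62)
    b=[onz(t,*q,62)[:2].round(1) for q in cv2.boxPoints(r)]; print(a,ce,P.round(1),b)
print("blue")
for a,ce,p in comps(t,(100,120,60),(125,255,255),8):
    (u,v),r=cv2.minEnclosingCircle(p.astype(np.float32)); print(a,ce,onz(t,*ce,48).round(1),onz(t,u,v,104).round(1),round(r,1))
print("orange/copper")
for a,ce,p in comps(t,(5,90,60),(20,255,255),60):
    (u,v),r=cv2.minEnclosingCircle(p.astype(np.float32)); print(a,ce,onz(t,*ce,96).round(1),onz(t,u,v,104).round(1),round(r,1))
print("tip",onz(t,359.5*k,424*k,49))
print("iron corners z78",[onz(t,u*k,v*k,76).round() for u,v in((473,222),(641,201),(668,365),(498,389))])
print("pinkjar",onz(t,210*k,373*k,110),"bowl",onz(t,396*k,178*k,45),"can",onz(t,463*k,155*k,130),"cup",onz(t,320*k,190*k,60),"bottle cap",onz(t,234*k,186*k,180))
E
```

```text
yellow
304 [219.9 221.2] [462.8 223.3  62. ] [array([516.4, 245.4]), array([520.4, 221.9]), array([410. , 201.5]), array([406. , 224.6])]
blue
245 [206.3 125. ] [704.4 259.6  48. ] [694.6 255.6 104. ] 12.8
219 [344.  178.7] [559.5 -86.6  48. ] [545.9 -77.1 104. ] 13.8
23 [225.7 200.6] [507.3 209.   48. ] [497.9 203.3 104. ] 2.7
21 [207.5 204.1] [499.  254.3  48. ] [489.2 247.2 104. ] 2.7
434 [ 57.8 268. ] [342.8 625.2  48. ] [347.9 612.9 104. ] 56.6
24 [231.8 234.4] [422.8 193.6  48. ] [416.8 190.1 104. ] 2.9
21 [213.5 237.9] [414.6 238.7  48. ] [409.7 232.4 104. ] 2.7
orange/copper
579 [121.6  58.1] [870.5 472.4  96. ] [867.6 473.4 104. ] 20.9
193 [ 10.4 122.7] [704.4 749.9  96. ] [682.4 740.9 104. ] 29.1
616 [391.7 175.3] [ 556.1 -193.8   96. ] [ 554.6 -191.8  104. ] 14.3
320 [343.2 179.8] [546.4 -77.1  96. ] [544.2 -75.6 104. ] 10.2
104 [  1.8 224.4] [446.6 750.5  96. ] [444.1 745.4 104. ] 11.2
tip [332.60491458 197.6379663   49.        ]
iron corners z78 [array([647.,  16.,  76.]), array([ 679., -252.,   76.]), array([ 417., -277.,   76.]), array([383., -16.,  76.])]
pinkjar [408.22155589 418.08593485 110.        ] bowl [733.25646619 138.69207834  45.        ] can [738.19442018  32.94692533 130.        ] cup [709.48034466 261.96205538  60.        ] bottle cap [676.61783398 372.96604373 180.        ]
```

View pics/crop.png

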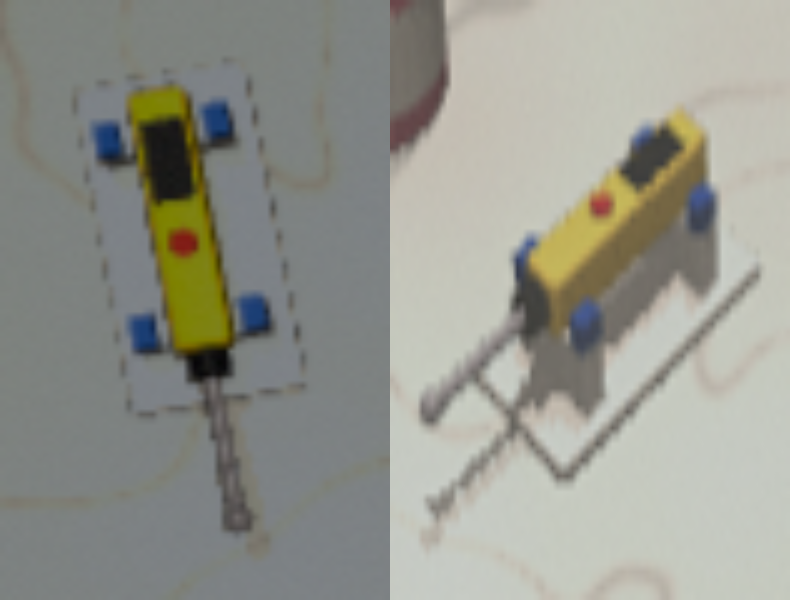

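The crop confirms it: the left half (top view) and right half (side view) show a yellow handle with display up, a black collar and a steel stem, lying between the four blue cheeks. This is the probe. Rest centre ≈ (461,224), yaw ≈ 10.4°.

The tool can only point down, so I will tilt the probe tip-down in the grip. To do that I press the handle's rear on the fixed iron's +y edge.

```bash
cat > go.py <<'E'
from h import *
import sys
def go(x,y,z,psi=None):
    s=sense(); R=cv2.Rodrigues(np.array(s["eef_rot"]))[0]
    a=np.degrees(np.arctan2(R[1,0],R[0,0])); d=R.T@(np.array([x,y,z])-s["position"])
    sp=0 if psi is None else -((psi+180-a+180)%360-180)
    print("clock",round(s["clock"],2),"pos",s["position"].round(1),"psi",round(a-180,1),"F",s["force"].round(1),"gap",round(s["finger_gap"],1)); print("shift m",(d/1000).round(4),"spin",round(sp,1))
if __name__=="__main__": go(*map(float,sys.argv[1:]))
E
python3 go.py 443.3 220.7 130 10.4
```

```text
clock 0.1 pos [181.6 544.9 230.5] psi -18.4 F [-1.2  0.1 -0.3] gap 85.3
shift m [-0.3508 -0.2247  0.1008] spin -28.8
```

Request:
{"api": "play_rows", "payload": {
  "steps": [
    {"x": -0.044, "y": -0.028, "z": 0, "spin": -4},
    {"x": -0.088, "y": -0.056, "z": 0, "spin": -8},
    {"x": -0.131, "y": -0.084, "z": 0, "spin": -12},
    {"x": -0.175, "y": -0.112, "z": 0, "spin": -16},
    {"x": -0.219, "y": -0.14, "z": 0, "spin": -20},
    {"x": -0.263, "y": -0.168, "z": 0.01, "spin": -24},
    {"x": -0.307, "y": -0.196, "z": 0.02, "spin": -28.8},
    {"x": -0.351, "y": -0.225, "z": 0.03, "spin": -28.8}
  ],
  "fingers": 0.0854
}}

```text
clock: 0.9
position: [432.5, 234.4, 204.5]
eef_rot: [-0.286, 3.128, 0.0]
force: [-0.3, 0.9, 0.3]
finger_gap: 85.3
grasp_force: 0.0
```

```bash
python3 go.py 443.3 220.7 30 10.4
```

```text
clock 0.9 pos [432.5 234.4 204.5] psi -349.6 F [-0.3  0.9  0.3] gap 85.3
shift m [-0.0081 -0.0154  0.1745] spin 0.0
```

Request:
{"api": "play_rows", "payload": {
  "steps": [
    {"z": 0.04},
    {"z": 0.08},
    {"z": 0.1},
    {"z": 0.1},
    {"z": 0.1},
    {"z": 0.1},
    {"z": 0.1},
    {"z": 0.1}
  ]
}}

```text
invalid input at $.steps[0]: expected keys x, y, z, spin
```

```bash
python3 go.py 443.3 220.7 30 10.4; python3 - <<'E'
from h import *
t=camera("top");cv2.imwrite("pics/t1.png",cv2.resize(t["frame"][150:290,150:290],(600,600)))
E
```

```text
clock 0.9 pos [432.5 234.4 204.5] psi -349.6 F [-0.3  0.9  0.3] gap 85.3
shift m [-0.0081 -0.0154  0.1745] spin 0.0
```

View pics/t1.png

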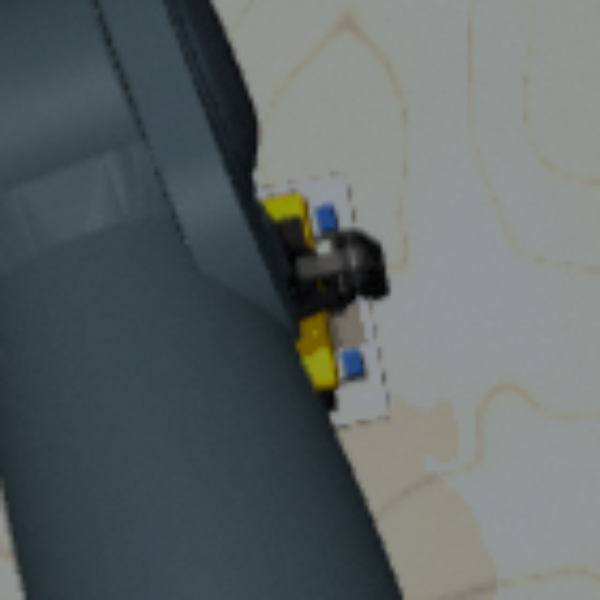

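The arm hides part of the rest. The right finger at (340,265) straddles the handle between the cheeks at (326,217) and (352,362). The move was refused because rows need all four keys, so I send it again in full.

Request:
{"api": "play_rows", "payload": {
  "steps": [
    {"x": 0, "y": 0, "z": 0.04, "spin": 0},
    {"x": 0, "y": 0, "z": 0.08, "spin": 0},
    {"x": 0, "y": 0, "z": 0.1, "spin": 0},
    {"x": 0, "y": 0, "z": 0.1, "spin": 0},
    {"x": 0, "y": 0, "z": 0.1, "spin": 0},
    {"x": 0, "y": 0, "z": 0.1, "spin": 0},
    {"x": 0, "y": 0, "z": 0.1, "spin": 0},
    {"x": 0, "y": 0, "z": 0.1, "spin": 0}
  ]
}}

```text
clock: 1.75
position: [432.7, 236.7, 106.2]
eef_rot: [-0.284, 3.126, 0.001]
force: [0.7, 0.2, 0.1]
finger_gap: 85.2
grasp_force: 0.0
```

```bash
python3 go.py 443.3 220.7 30 10.4
```

```text
clock 1.75 pos [432.7 236.7 106.2] psi -349.6 F [0.7 0.2 0.1] gap 85.2
shift m [-0.0074 -0.0177  0.0762] spin -0.0
```

Request:
{"api": "play_rows", "payload": {
  "steps": [
    {"x": -0.0075, "y": -0.0175, "z": 0, "spin": 0},
    {"x": -0.0075, "y": -0.0175, "z": 0, "spin": 0},
    {"x": -0.0075, "y": -0.0175, "z": 0.03, "spin": 0},
    {"x": -0.0075, "y": -0.0175, "z": 0.06, "spin": 0},
    {"x": -0.0075, "y": -0.0175, "z": 0.07, "spin": 0},
    {"x": -0.0075, "y": -0.0175, "z": 0.076, "spin": 0},
    {"x": -0.0075, "y": -0.0175, "z": 0.076, "spin": 0},
    {"x": -0.0075, "y": -0.0175, "z": 0.076, "spin": 0}
  ]
}}

```text
clock: 2.55
position: [443.1, 220.8, 30.0]
eef_rot: [-0.284, 3.127, 0.001]
force: [1.3, -0.1, -0.1]
finger_gap: 85.4
grasp_force: 0.0
```

Request:
{"api": "play_rows", "payload": {
  "steps": [
    {"x": 0, "y": 0, "z": 0, "spin": 0},
    {"x": 0, "y": 0, "z": 0, "spin": 0},
    {"x": 0, "y": 0, "z": 0, "spin": 0},
    {"x": 0, "y": 0, "z": 0, "spin": 0},
    {"x": 0, "y": 0, "z": 0, "spin": 0},
    {"x": 0, "y": 0, "z": 0, "spin": 0},
    {"x": 0, "y": 0, "z": 0, "spin": 0},
    {"x": 0, "y": 0, "z": 0, "spin": 0}
  ],
  "fingers": 0.015
}}

```text
clock: 3.35
position: [442.7, 220.5, 29.4]
eef_rot: [-0.284, 3.128, 0.0]
force: [-1.8, -0.2, 5.9]
finger_gap: 24.4
grasp_force: 59.2
```

```bash
python3 go.py 443.3 220.7 180 10.4
```

```text
clock 3.35 pos [442.7 220.5  29.4] psi -349.6 F [-1.8 -0.2  5.9] gap 24.4
shift m [-8.000e-04  1.000e-04 -1.506e-01] spin -0.0
```

Request:
{"api": "play_rows", "payload": {
  "steps": [
    {"x": 0, "y": 0, "z": -0.02, "spin": 0},
    {"x": 0, "y": 0, "z": -0.05, "spin": 0},
    {"x": 0, "y": 0, "z": -0.1, "spin": 0},
    {"x": 0, "y": 0, "z": -0.14, "spin": 0},
    {"x": 0, "y": 0, "z": -0.15, "spin": 0},
    {"x": 0, "y": 0, "z": -0.15, "spin": 0},
    {"x": 0, "y": 0, "z": -0.15, "spin": 0},
    {"x": 0, "y": 0, "z": -0.15, "spin": 0}
  ]
}}

```text
clock: 4.15
position: [440.6, 219.7, 176.6]
eef_rot: [0.283, -3.124, 0.002]
force: [0.5, -0.3, -1.3]
finger_gap: 24.6
grasp_force: 58.8
```

```bash
python3 go.py 552 60 130 -83.1; python3 - <<'E'
from h import *
s=camera("side");cv2.imwrite("pics/s2.png",cv2.resize(s["frame"][90:290,150:350],(600,600)))
E
```

```text
clock 4.15 pos [440.6 219.7 176.6] psi -349.6 F [ 0.5 -0.3 -1.3] gap 24.6
shift m [-0.0811 -0.1771  0.0463] spin 93.5
```

View pics/s2.png

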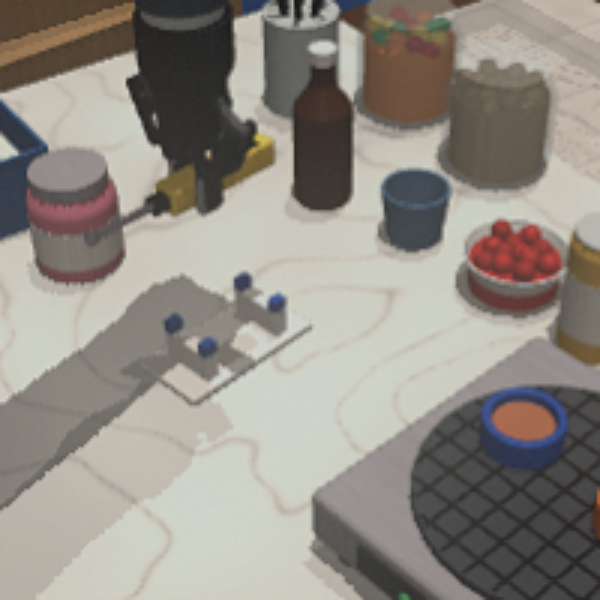

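The probe is held level, with the tip at (95,237), and the rest is empty. Next I carry it to the iron's +y edge and turn the tip to +y.

Request:
{"api": "play_rows", "payload": {
  "steps": [
    {"x": -0.01, "y": -0.022, "z": 0, "spin": 8},
    {"x": -0.02, "y": -0.044, "z": 0, "spin": 16},
    {"x": -0.03, "y": -0.066, "z": 0, "spin": 24},
    {"x": -0.04, "y": -0.088, "z": 0, "spin": 32},
    {"x": -0.05, "y": -0.11, "z": 0, "spin": 40},
    {"x": -0.06, "y": -0.132, "z": 0, "spin": 48},
    {"x": -0.07, "y": -0.154, "z": 0, "spin": 56},
    {"x": -0.081, "y": -0.177, "z": 0, "spin": 64}
  ]
}}

```text
clock: 5.0
position: [553.1, 60.0, 177.2]
eef_rot: [-1.424, -2.797, 0.002]
force: [0.4, -0.5, -1.0]
finger_gap: 24.4
grasp_force: 58.9
```

Request:
{"api": "play_rows", "payload": {
  "steps": [
    {"x": 0, "y": 0, "z": 0.005, "spin": 8},
    {"x": 0, "y": 0, "z": 0.01, "spin": 16},
    {"x": 0, "y": 0, "z": 0.02, "spin": 24},
    {"x": 0, "y": 0, "z": 0.04, "spin": 29.5},
    {"x": 0, "y": 0, "z": 0.06, "spin": 29.5},
    {"x": 0, "y": 0, "z": 0.075, "spin": 29.5},
    {"x": 0, "y": 0, "z": 0.08, "spin": 29.5},
    {"x": 0, "y": 0, "z": 0.08, "spin": 29.5}
  ]
}}

```text
clock: 5.8
position: [552.2, 60.8, 97.2]
eef_rot: [-2.083, -2.348, 0.004]
force: [0.3, 0.7, -0.3]
finger_gap: 23.8
grasp_force: 58.9
```

```bash
python3 go.py 553 62 75 -83.1; python3 - <<'E'
from h import *
t=camera("top");s=camera("side");cv2.imwrite("pics/s3.png",np.hstack([cv2.resize(t["frame"][110:260,230:380],(400,400)),cv2.resize(s["frame"][110:310,200:400],(400,400))]))
E
```

```text
clock 5.8 pos [552.2  60.8  97.2] psi -83.1 F [ 0.3  0.7 -0.3] gap 23.8
shift m [0.0011 0.001  0.0222] spin -0.0
```

View pics/s3.png

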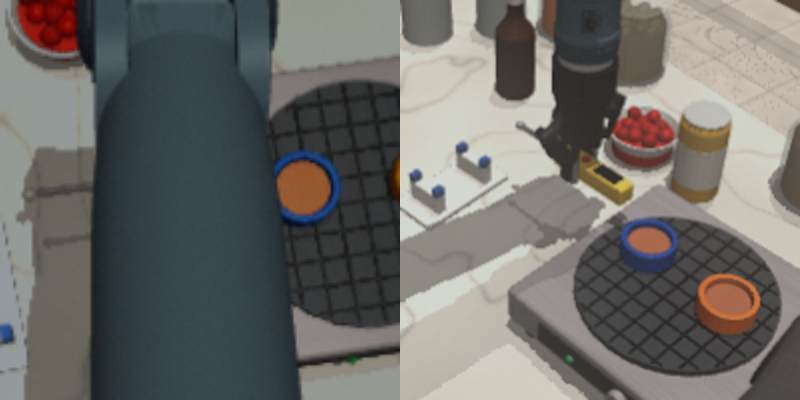

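The handle's rear end at (620,190) in the right half hangs over the iron's edge, with the tip pointing +y at (525,125). I lower it and feel for contact.

Request:
{"api": "play_rows", "payload": {
  "steps": [
    {"x": 0, "y": 0, "z": 0.01, "spin": 0},
    {"x": 0, "y": 0, "z": 0.018, "spin": 0},
    {"x": 0, "y": 0, "z": 0.022, "spin": 0},
    {"x": 0, "y": 0, "z": 0.025, "spin": 0},
    {"x": 0, "y": 0, "z": 0.028, "spin": 0},
    {"x": 0, "y": 0, "z": 0.03, "spin": 0},
    {"x": 0, "y": 0, "z": 0.032, "spin": 0},
    {"x": 0, "y": 0, "z": 0.032, "spin": 0}
  ]
}}

```text
clock: 6.7
position: [553.7, 60.8, 66.7]
eef_rot: [-2.084, -2.35, 0.0]
force: [-0.7, -0.3, 0.7]
finger_gap: 24.5
grasp_force: 58.9
```

Request:
{"api": "play_rows", "payload": {
  "steps": [
    {"x": 0, "y": 0, "z": 0.001, "spin": 0},
    {"x": 0, "y": 0, "z": 0.002, "spin": 0},
    {"x": 0, "y": 0, "z": 0.003, "spin": 0},
    {"x": 0, "y": 0, "z": 0.004, "spin": 0},
    {"x": 0, "y": 0, "z": 0.005, "spin": 0},
    {"x": 0, "y": 0, "z": 0.006, "spin": 0},
    {"x": 0, "y": 0, "z": 0.007, "spin": 0},
    {"x": 0, "y": 0, "z": 0.008, "spin": 0}
  ]
}}

```text
clock: 7.5
position: [554.0, 61.3, 60.6]
eef_rot: [2.084, 2.35, 0.002]
force: [-4.2, 2.5, 9.4]
finger_gap: 24.5
grasp_force: 60.6
```

Request:
{"api": "play_rows", "payload": {
  "steps": [
    {"x": 0, "y": 0, "z": 0.001, "spin": 0},
    {"x": 0, "y": 0, "z": 0.002, "spin": 0},
    {"x": 0, "y": 0, "z": 0.003, "spin": 0},
    {"x": 0, "y": 0, "z": 0.004, "spin": 0},
    {"x": 0, "y": 0, "z": 0.005, "spin": 0},
    {"x": 0, "y": 0, "z": 0.006, "spin": 0},
    {"x": 0, "y": 0, "z": 0.007, "spin": 0},
    {"x": 0, "y": 0, "z": 0.008, "spin": 0}
  ]
}}

```text
clock: 8.3
position: [554.0, 62.0, 52.7]
eef_rot: [-2.084, -2.351, -0.004]
force: [-5.6, 5.4, 12.3]
finger_gap: 24.4
grasp_force: 62.8
```

```bash
python3 go.py 553 62 55 -83.1; python3 - <<'E'
from h import *
s=camera("side");cv2.imwrite("pics/s4.png",cv2.resize(s["frame"][150:250,240:340],(600,600)))
E
```

```text
clock 8.3 pos [554.   62.   52.7] psi -83.1 F [-5.6  5.4 12.3] gap 24.4
shift m [ 0.0001 -0.001  -0.0023] spin -0.0
```

View pics/s4.png

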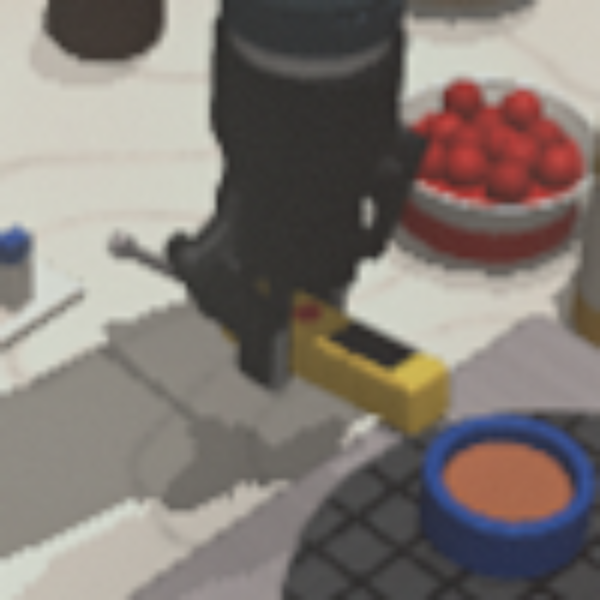

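The handle tilts with a steady 12 N, tip at (260.3,190.5) full-frame. I measure the tilt from the tip pixel and press on.

Request:
{"api": "play_rows", "payload": {
  "steps": [
    {"x": 0, "y": 0, "z": 0.002, "spin": 0},
    {"x": 0, "y": 0, "z": 0.004, "spin": 0},
    {"x": 0, "y": 0, "z": 0.006, "spin": 0},
    {"x": 0, "y": 0, "z": 0.008, "spin": 0},
    {"x": 0, "y": 0, "z": 0.01, "spin": 0},
    {"x": 0, "y": 0, "z": 0.012, "spin": 0},
    {"x": 0, "y": 0, "z": 0.014, "spin": 0},
    {"x": 0, "y": 0, "z": 0.014, "spin": 0}
  ]
}}

```text
clock: 9.15
position: [554.2, 61.1, 38.5]
eef_rot: [2.084, 2.35, 0.002]
force: [-4.2, 1.7, 11.8]
finger_gap: 24.3
grasp_force: 66.6
```

```bash
cat > tip.py <<'E'
from h import *
def tip_at(s,u,v,g,psi):   # intersect ray with vertical plane through grasp along probe
    o,d=ray(s,u,v); n=np.array([-np.sin(psi),np.cos(psi),0]); return o+d*((g-o)@n)/(d@n)
E
python3 - <<'E'
from tip import *
s0=sense(); s=camera("side"); psi=np.radians(-83.1)
print(s0["position"],s0["force"])
g=np.array([554,62,52.7+19]); P=tip_at(s,260.3,190.5,g,psi); print("old",P,np.linalg.norm(P-g),np.degrees(np.arcsin((g[2]-P[2])/113)))
g=s0["position"]+[0,0,19]; ax=np.array([np.cos(psi),np.sin(psi),0])
for th in (15,20,25,30): 
    a=np.radians(th); print(th,proj(s,g-113*(ax*np.cos(a)+[0,0,np.sin(a)])))
cv2.imwrite("pics/s5.png",cv2.resize(s["frame"][150:250,240:340],(600,600)))
E
```

```text
[554.15164942  61.09040745  38.54341929] [-4.24740738  1.6604613  11.77425939]
old [541.67506113 163.8478068   57.0406338 ] 103.63289480760402 7.453927024542783
15 [258.90090851 197.57965105]
20 [259.62009291 200.66801088]
25 [260.53069785 203.79383431]
30 [261.62552573 206.93838348]
```

View pics/s5.png

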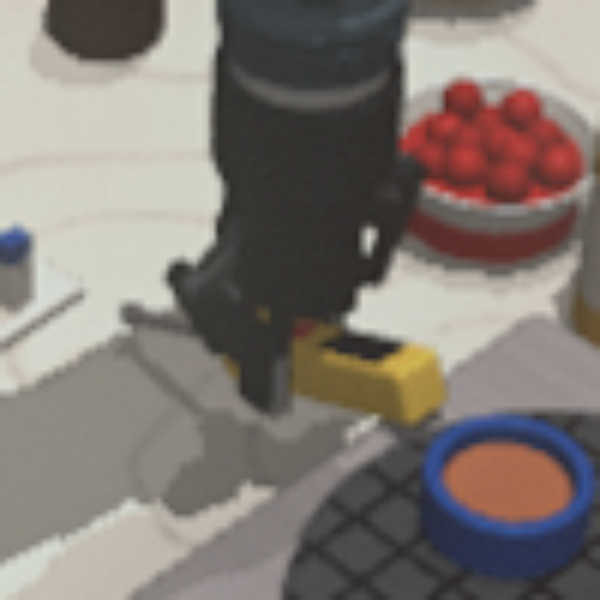

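Tip is now at (262,202) full-frame, so the tilt is roughly 22–25° and the tip is close to the table. That is enough, so I lift and turn toward the blue puck.

Request:
{"api": "play_rows", "payload": {
  "steps": [
    {"x": 0, "y": 0, "z": -0.02, "spin": 0},
    {"x": 0, "y": 0, "z": -0.05, "spin": 0},
    {"x": 0, "y": 0, "z": -0.09, "spin": 0},
    {"x": 0, "y": 0, "z": -0.13, "spin": -6},
    {"x": 0, "y": 0, "z": -0.15, "spin": -14},
    {"x": 0, "y": 0, "z": -0.15, "spin": -22},
    {"x": 0, "y": 0, "z": -0.15, "spin": -30},
    {"x": 0, "y": 0, "z": -0.15, "spin": -38}
  ]
}}

```text
clock: 10.0
position: [553.9, 60.8, 187.2]
eef_rot: [1.197, 2.904, 0.001]
force: [0.1, -0.6, -1.0]
finger_gap: 24.3
grasp_force: 64.8
```

Request:
{"api": "play_rows", "payload": {
  "steps": [
    {"x": 0, "y": 0, "z": 0, "spin": -8},
    {"x": 0, "y": 0, "z": 0, "spin": -16},
    {"x": 0, "y": 0, "z": 0, "spin": -24},
    {"x": 0, "y": 0, "z": 0, "spin": -32},
    {"x": 0, "y": 0, "z": 0, "spin": -40},
    {"x": 0, "y": 0, "z": 0, "spin": -48},
    {"x": 0, "y": 0, "z": 0, "spin": -56},
    {"x": 0, "y": 0, "z": 0, "spin": -64}
  ]
}}

```text
clock: 10.8
position: [553.7, 60.8, 186.8]
eef_rot: [0.524, -3.097, -0.0]
force: [0.4, -0.6, -1.5]
finger_gap: 23.8
grasp_force: 64.8
```

```bash
python3 go.py 623 3 160 45
```

```text
clock 10.8 pos [553.7  60.8 186.8] psi -340.8 F [ 0.4 -0.6 -1.5] gap 23.8
shift m [-0.0465 -0.0774  0.0268] spin -25.8
```

Request:
{"api": "play_rows", "payload": {
  "steps": [
    {"x": -0.008, "y": -0.013, "z": 0, "spin": -7},
    {"x": -0.016, "y": -0.026, "z": 0, "spin": -14},
    {"x": -0.024, "y": -0.039, "z": 0, "spin": -20},
    {"x": -0.032, "y": -0.052, "z": 0.005, "spin": -25.8},
    {"x": -0.04, "y": -0.067, "z": 0.01, "spin": -25.8},
    {"x": -0.0465, "y": -0.077, "z": 0.017, "spin": -25.8},
    {"x": -0.0465, "y": -0.077, "z": 0.017, "spin": -25.8},
    {"x": -0.0465, "y": -0.077, "z": 0.017, "spin": -25.8}
  ]
}}

```text
clock: 11.6
position: [622.1, 3.0, 169.3]
eef_rot: [1.192, -2.905, -0.002]
force: [-0.9, 0.0, -0.4]
finger_gap: 24.3
grasp_force: 64.8
```

```bash
python3 go.py 623 3 160 45; python3 - <<'E'
from h import *
import pickle
t=camera("top");s=camera("side");pickle.dump((t,s),open("c6.pkl","wb"))
cv2.imwrite("pics/s6.png",np.hstack([cv2.resize(t["frame"][120:220,310:410],(400,400)),cv2.resize(s["frame"][150:250,270:370],(400,400))]))
E
```

```text
clock 11.6 pos [622.1   3.  169.3] psi -315.4 F [-0.9  0.  -0.4] gap 24.3
shift m [-0.0006 -0.0006  0.0093] spin -0.4
```

View pics/s6.png

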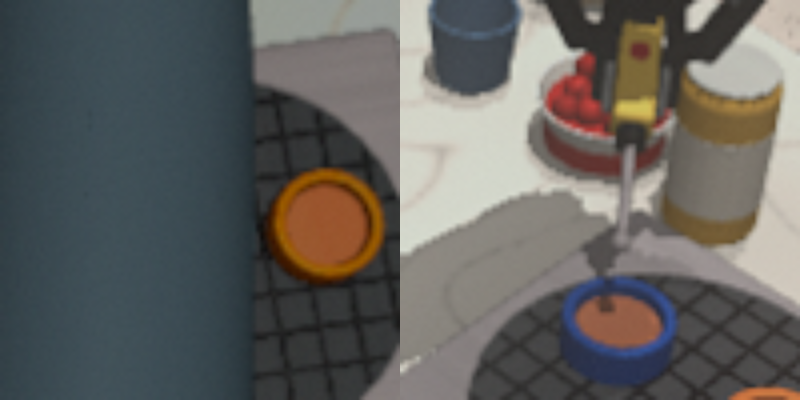

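```bash
python3 - <<'E'
from tip import *
import pickle
t,s=pickle.load(open("c6.pkl","rb"))
for g,u,v,p in((np.array([554.,62,71.7]),260.3,190.5,-83.1),(np.array([554.15,61.1,57.5]),262,202.3,-83.1),):
    P=tip_at(s,u,v,g,np.radians(p)); print(P.round(1),"L",np.linalg.norm(P-g),"th",np.degrees(np.arctan2(g[2]-P[2],np.linalg.norm((P-g)[:2]))))
g=np.array([622.1,3,188.3])
for L in(105,109,113):
    o,d=ray(s,325.5,210); d/=np.linalg.norm(d); b=d@(o-g); k=-b-np.sqrt(b*b-((o-g)@(o-g)-L*L)); P=o+k*d
    print(L,P.round(1),"th",np.degrees(np.arctan2(g[2]-P[2],np.linalg.norm((P-g)[:2]))).round(1),"dir",np.degrees(np.arctan2(*(g-P)[1::-1])).round(1))
m=cv2.inRange(cv2.cvtColor(s["frame"],cv2.COLOR_BGR2HSV),(4,80,60),(20,190,255))
n,L,st,ce=cv2.connectedComponentsWithStats(m)
for i in range(1,n):
    if st[i][4]>150: print(st[i],ce[i].round(1),onz(s,*ce[i],96).round(1))
E
```

```text
[541.7 163.8  57. ] L 103.63289480760402 th 8.132035646873886
[542.6 156.9  19.1] L 103.82183940076901 th 21.710194237926775
105 [555.3 -66.9 147.2] th 23.0 dir 46.3
109 [550.5 -71.2 152.9] th 18.9 dir 46.0
113 [546.2 -75.1 158. ] th 15.5 dir 45.8
[ 112    0  118  121 9809] [165.7  53.6] [ 731.7 1134.8   96. ]
[289  75  35  17 278] [309.3  83.8] [1035.8  532.7   96. ]
[ 357   84  155   90 2049] [437.9 128.9] [1153.6   47.2   96. ]
[271  93  31  38 762] [285.3 114.7] [813.5 398.7  96. ]
[  0 129  22  41 602] [  9.5 149. ] [ 15.8 725.9  96. ]
[339 167  26  19 289] [351.  178.3] [740.8  26.   96. ]
[314 224  21  13 203] [324.2 229.8] [549.7 -76.6  96. ]
[347 246  34  32 817] [363.3 261.5] [ 552.2 -196.5   96. ]
```

Request:
{"api": "play_rows", "payload": {
  "steps": [
    {"x": 0.008, "y": -0.001, "z": 0.005, "spin": 0},
    {"x": 0.017, "y": -0.0015, "z": 0.012, "spin": 0},
    {"x": 0.017, "y": -0.0015, "z": 0.02, "spin": 0},
    {"x": 0.017, "y": -0.0015, "z": 0.027, "spin": 0},
    {"x": 0.017, "y": -0.0015, "z": 0.032, "spin": 0},
    {"x": 0.017, "y": -0.0015, "z": 0.036, "spin": 0},
    {"x": 0.017, "y": -0.0015, "z": 0.038, "spin": 0},
    {"x": 0.017, "y": -0.0015, "z": 0.038, "spin": 0}
  ]
}}

```text
clock: 12.5
position: [611.6, -9.9, 131.6]
eef_rot: [1.194, -2.906, -0.0]
force: [-0.4, -1.1, -0.8]
finger_gap: 24.2
grasp_force: 64.8
```

```bash
python3 go.py 611 -10 125 44.6; python3 - <<'E'
from tip import *
s=camera("side");cv2.imwrite("pics/s7.png",cv2.resize(s["frame"][180:250,290:360],(560,560)))
P=tip_at(s,181.7,169,np.array([440.6,219.7,195.6]),np.radians(10.4));print(np.linalg.norm(P-[440.6,219.7,195.6]),P)
E
```

```text
clock 12.5 pos [611.6  -9.9 131.6] psi -315.3 F [-0.4 -1.1 -0.8] gap 24.2
shift m [0.0005 0.0004 0.0066] spin 0.1
101.97492730645453 [340.32432734 201.29597014 193.37133296]
```

View pics/s7.png

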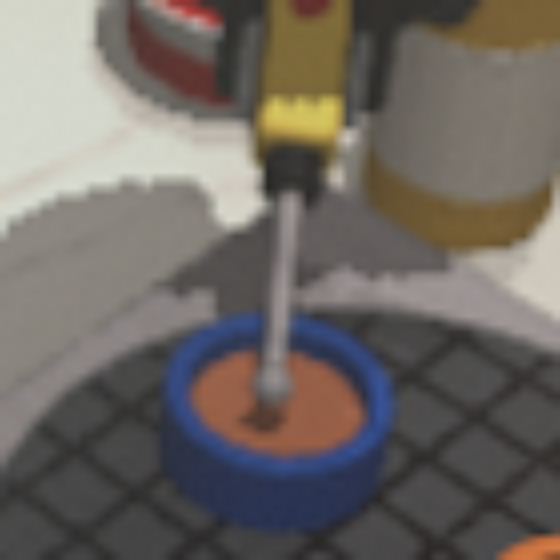

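Tip at crop (272,388) sits just above the blue disc, whose centre is at (280,403), and its shadow is close to it. I lower it slowly.

Request:
{"api": "play_rows", "payload": {
  "steps": [
    {"x": 0, "y": 0, "z": 0.002, "spin": 0},
    {"x": 0, "y": 0, "z": 0.004, "spin": 0},
    {"x": 0, "y": 0, "z": 0.006, "spin": 0},
    {"x": 0, "y": 0, "z": 0.007, "spin": 0},
    {"x": 0, "y": 0, "z": 0.008, "spin": 0},
    {"x": 0, "y": 0, "z": 0.009, "spin": 0},
    {"x": 0, "y": 0, "z": 0.01, "spin": 0},
    {"x": 0, "y": 0, "z": 0.01, "spin": 0}
  ]
}}

```text
clock: 13.35
position: [611.5, -10.1, 121.8]
eef_rot: [1.194, -2.906, -0.0]
force: [0.6, -0.4, -1.3]
finger_gap: 24.1
grasp_force: 64.8
```

```bash
python3 - <<'E'
from h import *
f=[]
for i in range(6): camera("side"); f.append(sense()["force"])
print(sense()["position"],np.mean(f,0),np.std(f,0),sense()["clock"])
s=camera("side");cv2.imwrite("pics/s8.png",cv2.resize(s["frame"][180:250,290:360],(560,560)))
E
```

```text
[611.71868097 -10.1299343  122.00962035] [ 0.28862626  0.18962228 -0.50760963] [0.37772242 0.36369792 0.50789956] 13.65
```

Request:
{"api": "play_rows", "payload": {
  "steps": [
    {"x": 0, "y": 0, "z": 0.001, "spin": 0},
    {"x": 0, "y": 0, "z": 0.002, "spin": 0},
    {"x": 0, "y": 0, "z": 0.003, "spin": 0},
    {"x": 0, "y": 0, "z": 0.004, "spin": 0},
    {"x": 0, "y": 0, "z": 0.004, "spin": 0},
    {"x": 0, "y": 0, "z": 0.004, "spin": 0},
    {"x": 0, "y": 0, "z": 0.004, "spin": 0},
    {"x": 0, "y": 0, "z": 0.004, "spin": 0}
  ]
}}

```text
clock: 14.5
position: [611.7, -10.0, 118.1]
eef_rot: [-1.194, 2.906, -0.0]
force: [0.5, -0.1, 0.6]
finger_gap: 24.2
grasp_force: 64.8
```

```bash
cat > f.py <<'E'
from h import *
f=[]
for i in range(8): camera("top"); f.append(sense()["force"])
print(sense()["position"].round(1),np.mean(f,0).round(2),np.std(f,0).round(2),sense()["clock"],sense()["finger_gap"])
E
python3 f.py
```

```text
[611.8 -10.1 118. ] [0.44 0.44 1.01] [0.62 0.56 0.42] 14.9 24.03761156487954
```

Request:
{"api": "play_rows", "payload": {
  "steps": [
    {"x": 0, "y": 0, "z": 0.001, "spin": 0},
    {"x": 0, "y": 0, "z": 0.0015, "spin": 0},
    {"x": 0, "y": 0, "z": 0.0015, "spin": 0},
    {"x": 0, "y": 0, "z": 0.0015, "spin": 0},
    {"x": 0, "y": 0, "z": 0.0015, "spin": 0},
    {"x": 0, "y": 0, "z": 0.0015, "spin": 0},
    {"x": 0, "y": 0, "z": 0.0015, "spin": 0},
    {"x": 0, "y": 0, "z": 0.0015, "spin": 0}
  ]
}}

```text
clock: 15.7
position: [611.7, -10.1, 116.5]
eef_rot: [-1.194, 2.906, 0.0]
force: [1.3, 0.3, 1.1]
finger_gap: 24.3
grasp_force: 65.0
```

```bash
python3 - <<'E'
from h import *
f=[]
for i in range(8): s=camera("side"); f.append(sense()["force"])
print(sense()["position"].round(1),np.mean(f,0).round(2),sense()["clock"])
import pickle
t,s0=pickle.load(open("c6.pkl","rb"))
for n,c in(("before",s0),("now",s)):
    h=cv2.cvtColor(c["frame"][215:250,305:345],cv2.COLOR_BGR2HSV)
    m=cv2.inRange(h,(4,80,60),(20,190,255)); p=np.argwhere(m); print(n,len(p),p.min(0),p.max(0),p.mean(0).round(1))
    b=cv2.inRange(h,(100,120,40),(125,255,255));p=np.argwhere(b);print(p.min(0),p.max(0))
    print("\n".join("".join("C" if m[i,j] else "b" if b[i,j] else "." for j in range(40)) for i in range(3,35)))
E
```

```text
[611.6 -10.1 116.5] [1.28 0.22 1.33] 16.1
before 203 [9 9] [21 29] [14.8 19.2]
[5 6] [30 33]
........................................
........................................
.............bbb..bbbbbbbb..............
..........bbbbbb...bbbbbbbb.............
.........bbbbb......b...bbbbb...........
........bbb..b.........b...bbbb.........
.......bbb....C.CCCCCCC..b..bbbb........
......bbbb..CCCCCCCCCCCCC....bbb........
......bbb..CCCCCCCCCCCCCCCC...bbb.......
......bbb.CCCCCCCCCCCCCCCCCC..bbb.......
......bb.CCCCCCCCCCCCCCCCCCCC..bbb......
......bb.CCCCCCCCCCCCCCCCCCCCC.bbb......
......bb.CCCCCCCCCCCCCCCCCCCCC.bbb......
......bbb.CCCCCCCCCCCCCCCCCCCC.bbb......
.......bb..CCCCCCCCCCCCCCCCCCC.bbb......
........bb..CCCCCCCCCCCCCCCCC..bbb......
........bbb..CCCCCCCCCCCCCCCC.bbb.......
..........bbb...CCCCCCCCCCC..bbbb.......
...........bbbb....CCC.....bbbbb........
............bbbbbbb...bbbbbbbbb.........
..............bbbbbbbbbbbbbbb...........
................bbbbbbbbbb..............
.................b.b.b......b...........
................b.bbbbbb.bb.b...........
...................bbbb
[... 966 characters left out ...]
...
........bb..CCCC.....CCCCCCCCC.bbb......
.........bb..CCC....CCCCCCCCC.bbb.......
.........bbbb...CC.CCCCCCCC..bbbb.......
...........bbbb....CCC.....bbbbb........
............bbbbbbb...bbbbbbbbb.........
..............bbbbbbbbbbbbbbb...........
.................bbbbbbbbb.b............
.................bbb..b...b.............
..................b.bbbb...b.b..........
..............b..b.bbbb.bbbb.b..........
................bbbbbbbbbb.bb...........
..............bbbbbbbbbbbbb.............
................bbbbbbbb................
........................................
........................................
........................................
........................................
```

Request:
{"api": "play_rows", "payload": {
  "steps": [
    {"x": 0, "y": 0, "z": 0.001, "spin": 0},
    {"x": 0, "y": 0, "z": 0.0015, "spin": 0},
    {"x": 0, "y": 0, "z": 0.0015, "spin": 0},
    {"x": 0, "y": 0, "z": 0.0015, "spin": 0},
    {"x": 0, "y": 0, "z": 0.0015, "spin": 0},
    {"x": 0, "y": 0, "z": 0.0015, "spin": 0},
    {"x": 0, "y": 0, "z": 0.0015, "spin": 0},
    {"x": 0, "y": 0, "z": 0.0015, "spin": 0}
  ]
}}

```text
clock: 16.9
position: [611.6, -10.1, 115.0]
eef_rot: [-1.194, 2.906, 0.0]
force: [1.2, 0.9, 2.2]
finger_gap: 24.0
grasp_force: 65.1
```

```bash
python3 f.py
```

```text
[611.7 -10.1 115. ] [1.07 0.45 1.97] [0.42 0.39 0.51] 17.3 24.35529067296575
```

Request:
{"api": "play_rows", "payload": {
  "steps": [
    {"x": 0, "y": 0, "z": -0.01, "spin": 0},
    {"x": 0, "y": 0, "z": -0.025, "spin": 0},
    {"x": 0, "y": 0, "z": -0.04, "spin": 0},
    {"x": 0, "y": 0, "z": -0.045, "spin": 0},
    {"x": 0, "y": 0, "z": -0.045, "spin": 0},
    {"x": 0, "y": 0, "z": -0.045, "spin": 0},
    {"x": 0, "y": 0, "z": -0.045, "spin": 0},
    {"x": 0, "y": 0, "z": -0.045, "spin": 0}
  ]
}}

```text
clock: 18.1
position: [611.0, -10.0, 159.0]
eef_rot: [1.193, -2.905, -0.001]
force: [-0.5, -0.0, -0.6]
finger_gap: 24.3
grasp_force: 64.8
```

```bash
python3 go.py 621 -126 126 44.6
```

```text
clock 18.1 pos [611. -10. 159.] psi -315.3 F [-0.5 -0.  -0.6] gap 24.3
shift m [ 0.0744 -0.0896  0.033 ] spin 0.1
```

Request:
{"api": "play_rows", "payload": {
  "steps": [
    {"x": 0.02, "y": -0.024, "z": 0, "spin": 0},
    {"x": 0.04, "y": -0.048, "z": 0, "spin": 0},
    {"x": 0.06, "y": -0.072, "z": 0, "spin": 0},
    {"x": 0.0745, "y": -0.0895, "z": 0, "spin": 0},
    {"x": 0.0745, "y": -0.0895, "z": 0.01, "spin": 0},
    {"x": 0.0745, "y": -0.0895, "z": 0.02, "spin": 0},
    {"x": 0.0745, "y": -0.0895, "z": 0.027, "spin": 0},
    {"x": 0.0745, "y": -0.0895, "z": 0.027, "spin": 0}
  ]
}}

```text
clock: 18.9
position: [620.0, -124.5, 130.8]
eef_rot: [1.195, -2.902, -0.004]
force: [-0.1, 0.1, -1.2]
finger_gap: 24.2
grasp_force: 64.8
```

```bash
python3 go.py 621 -126 122 44.6; python3 - <<'E'
from h import *
c=camera("side"); x0,y0=335,235
h=cv2.cvtColor(c["frame"][y0:285,x0:392],cv2.COLOR_BGR2HSV)
m=cv2.inRange(h,(4,80,60),(20,185,255)); b=cv2.inRange(h,(4,186,60),(20,255,255))
print("\n".join("".join("C" if m[i,j] else "o" if b[i,j] else "." if h[i,j,1]>60 else "w" if h[i,j,2]>90 else " " for j in range(57)) for i in range(50)))
E
```

```text
clock 18.9 pos [ 620.  -124.5  130.8] psi -315.3 F [-0.1  0.1 -1.2] gap 24.2
shift m [ 0.0004 -0.0018  0.0088] spin 0.1
....                        wwww           wwwwwwwwwwwwww
...                         www             wwwwwwwwwwwww
...                         www              wwwwwwwwwwww
...                         www              wwwwwwwwwwww
...                         www               wwwwwwwwwww
..                          www                wwwwwwwwww
..                          www                 wwwwwwwww
.                           www                 wwwwwwwww
                            www                  wwwwwwww
                            www                   wwwwwww
                            www                   wwwwwww
                        .C..wwww                   wwwwww
                    CCCCCCCCwwwCCC                 wwwwww
                  CCCCCCCCCCwwwCCCCC                wwwww
                 CCCCCCCCCCCwwwCCCCCCC              wwwww
                CCCCCCCCCCCCwwwCCCCCCCCC             wwww
               CCCCCCCCCCCCCwwwCCCCCCCCCC           
[... 1213 characters left out ...]
      wwww
                  CCCCCCCCCCCCCCCCCCCCCCC            wwww
                   CCCCCCCCCCCCCCCCCCCCC             wwww
                      CCCCCCCCCCCCCCCCC             wwwww
                        CCCCCCCCCCCCC               wwwww
                             CCCC                  wwwwww
                                                   wwwww 
                                                   wwww  
                                                  wwww   
                                                 wwww    
                                                wwwww    
                                                wwww     
                                               wwww
```

Request:
{"api": "play_rows", "payload": {
  "steps": [
    {"x": 0, "y": -0.001, "z": 0.003, "spin": 0},
    {"x": 0, "y": -0.001, "z": 0.006, "spin": 0},
    {"x": 0, "y": -0.001, "z": 0.008, "spin": 0},
    {"x": 0, "y": -0.001, "z": 0.01, "spin": 0},
    {"x": 0, "y": -0.001, "z": 0.011, "spin": 0},
    {"x": 0, "y": -0.001, "z": 0.012, "spin": 0},
    {"x": 0, "y": -0.001, "z": 0.012, "spin": 0},
    {"x": 0, "y": -0.001, "z": 0.012, "spin": 0}
  ]
}}

```text
clock: 19.75
position: [622.3, -126.9, 121.0]
eef_rot: [-1.193, 2.906, 0.0]
force: [0.6, -0.1, 0.2]
finger_gap: 24.1
grasp_force: 64.8
```

```bash
python3 f.py
```

```text
[ 622.3 -126.8  121. ] [ 0.12  0.09 -0.29] [0.41 0.47 0.79] 20.15 24.198808057759887
```

Request:
{"api": "play_rows", "payload": {
  "steps": [
    {"x": 0, "y": 0, "z": 0.002, "spin": 0},
    {"x": 0, "y": 0, "z": 0.003, "spin": 0},
    {"x": 0, "y": 0, "z": 0.004, "spin": 0},
    {"x": 0, "y": 0, "z": 0.005, "spin": 0},
    {"x": 0, "y": 0, "z": 0.0055, "spin": 0},
    {"x": 0, "y": 0, "z": 0.0055, "spin": 0},
    {"x": 0, "y": 0, "z": 0.0055, "spin": 0},
    {"x": 0, "y": 0, "z": 0.0055, "spin": 0}
  ]
}}

```text
clock: 20.95
position: [622.4, -126.9, 115.6]
eef_rot: [-1.194, 2.906, -0.0]
force: [0.6, 0.0, 2.2]
finger_gap: 24.3
grasp_force: 65.0
```

```bash
python3 f.py; python3 f.py
```

```text
[ 622.4 -126.9  115.5] [0.82 0.31 1.66] [0.46 0.39 0.62] 21.35 24.059492859967005
[ 622.3 -126.8  115.4] [1.05 0.51 1.62] [0.48 0.44 0.41] 21.75 24.243410854735377
```

Request:
{"api": "play_rows", "payload": {
  "steps": [
    {"x": 0, "y": 0, "z": -0.01, "spin": 0},
    {"x": 0, "y": 0, "z": -0.03, "spin": 0},
    {"x": 0, "y": 0, "z": -0.05, "spin": 0},
    {"x": 0, "y": 0, "z": -0.07, "spin": 0},
    {"x": 0, "y": 0, "z": -0.075, "spin": 0},
    {"x": 0, "y": 0, "z": -0.075, "spin": 0},
    {"x": 0, "y": 0, "z": -0.075, "spin": 0},
    {"x": 0, "y": 0, "z": -0.075, "spin": 0}
  ]
}}

```text
clock: 22.55
position: [621.3, -126.6, 188.9]
eef_rot: [1.193, -2.904, -0.003]
force: [0.2, 0.1, -0.1]
finger_gap: 24.3
grasp_force: 64.8
```

```bash
python3 go.py 443 220.6 80 10.4
```

```text
clock 22.55 pos [ 621.3 -126.6  188.9] psi -315.3 F [ 0.2  0.1 -0.1] gap 24.3
shift m [-0.1173  0.372   0.1097] spin 34.3
```

Request:
{"api": "play_rows", "payload": {
  "steps": [
    {"x": -0.011, "y": 0.035, "z": 0, "spin": 4},
    {"x": -0.025, "y": 0.08, "z": 0, "spin": 8},
    {"x": -0.04, "y": 0.126, "z": 0, "spin": 13},
    {"x": -0.054, "y": 0.172, "z": 0, "spin": 18},
    {"x": -0.069, "y": 0.218, "z": 0, "spin": 23},
    {"x": -0.083, "y": 0.264, "z": 0, "spin": 28},
    {"x": -0.098, "y": 0.31, "z": 0, "spin": 34.3},
    {"x": -0.112, "y": 0.356, "z": 0, "spin": 34.3}
  ]
}}

```text
clock: 23.35
position: [449.9, 206.4, 189.6]
eef_rot: [0.28, -3.128, 0.0]
force: [1.0, 0.4, -1.3]
finger_gap: 24.0
grasp_force: 64.7
```

```bash
python3 f.py; python3 go.py 442.8 220.6 80 10.4
```

```text
[452.2 204.  190.1] [-0.08  0.51 -0.93] [1.55 1.92 0.45] 23.75 23.990273226968192
clock 23.75 pos [452.2 204.  190.1] psi -349.8 F [ 0.6 -0.3 -1. ] gap 24.0
shift m [0.0063 0.018  0.1101] spin -0.2
```

Request:
{"api": "play_rows", "payload": {
  "steps": [
    {"x": 0.006, "y": 0.018, "z": 0.02, "spin": -0.2},
    {"x": 0.0063, "y": 0.018, "z": 0.05, "spin": -0.2},
    {"x": 0.0063, "y": 0.018, "z": 0.08, "spin": -0.2},
    {"x": 0.0063, "y": 0.018, "z": 0.105, "spin": -0.2},
    {"x": 0.0063, "y": 0.018, "z": 0.115, "spin": -0.2},
    {"x": 0.0063, "y": 0.018, "z": 0.12, "spin": -0.2},
    {"x": 0.0063, "y": 0.018, "z": 0.12, "spin": -0.2},
    {"x": 0.0063, "y": 0.018, "z": 0.12, "spin": -0.2}
  ]
}}

```text
clock: 24.55
position: [443.5, 221.8, 71.6]
eef_rot: [-0.288, 3.126, 0.001]
force: [-0.2, -0.3, -1.6]
finger_gap: 24.4
grasp_force: 64.8
```

```bash
python3 f.py; python3 go.py 442.8 220.6 30 10.4
```

```text
[442.4 221.8  70.7] [-0.07  0.11 -0.64] [0.29 0.48 0.69] 24.95 24.375289134190776
clock 24.95 pos [442.4 221.8  70.7] psi -349.4 F [-0.4 -0.4 -1.5] gap 24.4
shift m [-0.0001 -0.0013  0.0407] spin 0.2
```

Request:
{"api": "play_rows", "payload": {
  "steps": [
    {"x": 0, "y": -0.001, "z": 0.01, "spin": 0.2},
    {"x": 0, "y": -0.001, "z": 0.02, "spin": 0.2},
    {"x": 0, "y": -0.001, "z": 0.025, "spin": 0.2},
    {"x": 0, "y": -0.001, "z": 0.028, "spin": 0.2},
    {"x": 0, "y": -0.001, "z": 0.03, "spin": 0.2},
    {"x": 0, "y": -0.001, "z": 0.032, "spin": 0.2},
    {"x": 0, "y": -0.001, "z": 0.034, "spin": 0.2},
    {"x": 0, "y": -0.001, "z": 0.034, "spin": 0.2}
  ]
}}

```text
clock: 25.75
position: [443.0, 220.9, 38.3]
eef_rot: [-0.284, 3.127, 0.0]
force: [-4.0, -1.9, 14.1]
finger_gap: 24.2
grasp_force: 67.2
```

Request:
{"api": "play_rows", "payload": {
  "steps": [
    {"x": 0, "y": 0, "z": 0.0005, "spin": 0},
    {"x": 0, "y": 0, "z": 0.001, "spin": 0},
    {"x": 0, "y": 0, "z": 0.0015, "spin": 0},
    {"x": 0, "y": 0, "z": 0.002, "spin": 0},
    {"x": 0, "y": 0, "z": 0.0025, "spin": 0},
    {"x": 0, "y": 0, "z": 0.003, "spin": 0},
    {"x": 0, "y": 0, "z": 0.0035, "spin": 0},
    {"x": 0, "y": 0, "z": 0.004, "spin": 0}
  ]
}}

```text
clock: 26.55
position: [444.7, 221.2, 35.7]
eef_rot: [-0.283, 3.124, 0.001]
force: [-4.7, -3.8, 24.3]
finger_gap: 24.1
grasp_force: 69.0
```

Request:
{"api": "play_rows", "payload": {
  "steps": [
    {"x": 0, "y": 0, "z": 0.0005, "spin": 0},
    {"x": 0, "y": 0, "z": 0.001, "spin": 0},
    {"x": 0, "y": 0, "z": 0.0015, "spin": 0},
    {"x": 0, "y": 0, "z": 0.002, "spin": 0},
    {"x": 0, "y": 0, "z": 0.0025, "spin": 0},
    {"x": 0, "y": 0, "z": 0.003, "spin": 0},
    {"x": 0, "y": 0, "z": 0.003, "spin": 0},
    {"x": 0, "y": 0, "z": 0.003, "spin": 0}
  ]
}}

```text
clock: 27.35
position: [446.3, 221.5, 33.1]
eef_rot: [-0.283, 3.121, 0.001]
force: [-1.1, -2.6, 21.0]
finger_gap: 24.5
grasp_force: 69.8
```

```bash
python3 go.py 442.8 220.6 30 10.4
```

```text
clock 27.35 pos [446.3 221.5  33.1] psi -349.6 F [-1.1 -2.6 21. ] gap 24.5
shift m [ 0.0036 -0.0003  0.0031] spin -0.0
```

Request:
{"api": "play_rows", "payload": {
  "steps": [
    {"x": 0.001, "y": 0, "z": 0.001, "spin": 0},
    {"x": 0.002, "y": 0, "z": 0.0015, "spin": 0},
    {"x": 0.002, "y": 0, "z": 0.002, "spin": 0},
    {"x": 0.002, "y": 0, "z": 0.0025, "spin": 0},
    {"x": 0.002, "y": 0, "z": 0.003, "spin": 0},
    {"x": 0.002, "y": 0, "z": 0.003, "spin": 0},
    {"x": 0.002, "y": 0, "z": 0.003, "spin": 0},
    {"x": 0.002, "y": 0, "z": 0.003, "spin": 0}
  ]
}}

```text
clock: 28.15
position: [447.2, 221.7, 31.3]
eef_rot: [-0.282, 3.116, 0.002]
force: [2.5, -2.4, 23.0]
finger_gap: 24.6
grasp_force: 70.9
```

```bash
python3 go.py 442.8 220.6 30 10.4; python3 - <<'E'
from h import *
s=camera("side")
f=s["frame"][165:240,175:265]
h=cv2.cvtColor(f,cv2.COLOR_BGR2HSV);m=cv2.inRange(h,(18,110,80),(34,255,255));b=cv2.inRange(h,(105,120,60),(125,255,255))
print("\n".join("".join("Y" if m[i,j] else "b" if b[i,j] else " " if h[i,j,2]<70 else "." for j in range(90)) for i in range(0,75)))
# expected tip, rear-top if seated
r=np.radians(10.4);ax=np.array([np.cos(r),np.sin(r),0])
for n,d,z in(("tip",-131,49),("rear top",57,62),("front top",-57,62)): print(n,proj(s,np.array([461,224,z])+d*ax)-[175,165])
E
```

```text
clock 28.15 pos [447.2 221.7  31.3] psi -349.7 F [ 2.5 -2.4 23. ] gap 24.6
shift m [ 0.0046 -0.0003  0.0013] spin -0.1
.........................                              ...................................
.........................                             ....................................
..........................                            ....................................
..........................                            ....................................
..........................                            ....................................
...........................                            ...................................
...........................                            ...................................
............................                         . ...................................
............................                         .. ......Y...........................
............................    ..                   .. ....YYYYY.........................
.............................   ..                   .......YYYYYY.....
[... 5244 characters left out ...]
.....................................................
..........................................................................................
..........................................................................................
..........................................................................................
..........................................................................................
..........................................................................................
..........................................................................................
tip [10.7310086  50.73745277]
rear top [63.38029081 14.39751046]
front top [32.27122916 33.43325624]
```

Request:
{"api": "play_rows", "payload": {
  "steps": [
    {"x": -0.002, "y": 0, "z": 0.001, "spin": 0},
    {"x": -0.002, "y": 0, "z": 0.002, "spin": 0},
    {"x": -0.002, "y": 0, "z": 0.003, "spin": 0},
    {"x": -0.002, "y": 0, "z": 0.004, "spin": 0},
    {"x": -0.002, "y": 0, "z": 0.004, "spin": 0},
    {"x": -0.002, "y": 0, "z": 0.002, "spin": 0},
    {"x": -0.002, "y": 0, "z": 0, "spin": 0},
    {"x": -0.002, "y": 0, "z": -0.002, "spin": 0}
  ]
}}

```text
clock: 29.0
position: [441.9, 220.6, 28.4]
eef_rot: [0.284, -3.128, 0.0]
force: [-1.2, -0.4, -1.1]
finger_gap: 24.4
grasp_force: 69.4
```

```bash
python3 go.py 442.8 220.6 30 10.4; python3 - <<'E'
from h import *
s=camera("side")
h=cv2.cvtColor(s["frame"][165:240,175:265],cv2.COLOR_BGR2HSV);m=cv2.inRange(h,(18,110,80),(34,255,255))
p=np.argwhere(m)[:,::-1]; r=p[p[:,0]>55]; f=p[p[:,0]<50]; print("rear top",r[r[:,1].argmin()],r.max(0),"front",f[f[:,0].argmin()],f.max(0))
E
```

```text
clock 29.0 pos [441.9 220.6  28.4] psi -349.6 F [-1.2 -0.4 -1.1] gap 24.4
shift m [-0.0009 -0.0002 -0.0016] spin -0.0
rear top [60 12] [66 24] front [32 31] [43 40]
```

Request:
{"api": "play_rows", "payload": {
  "steps": [
    {"x": 0, "y": 0, "z": 0, "spin": 0},
    {"x": 0, "y": 0, "z": 0, "spin": 0},
    {"x": 0, "y": 0, "z": 0, "spin": 0},
    {"x": 0, "y": 0, "z": 0, "spin": 0},
    {"x": 0, "y": 0, "z": 0, "spin": 0},
    {"x": 0, "y": 0, "z": 0, "spin": 0},
    {"x": 0, "y": 0, "z": 0, "spin": 0},
    {"x": 0, "y": 0, "z": 0, "spin": 0}
  ],
  "fingers": 0.06
}}

```text
clock: 29.85
position: [442.4, 220.7, 28.5]
eef_rot: [-0.284, 3.129, 0.0]
force: [-0.3, 0.3, 0.6]
finger_gap: 59.9
grasp_force: 0.0
```

Request:
{"api": "play_rows", "payload": {
  "steps": [
    {"x": 0, "y": 0, "z": -0.02, "spin": 0},
    {"x": 0, "y": 0, "z": -0.05, "spin": 0},
    {"x": 0, "y": 0, "z": -0.09, "spin": 0},
    {"x": 0, "y": 0, "z": -0.13, "spin": 0},
    {"x": 0, "y": 0, "z": -0.17, "spin": 0},
    {"x": 0, "y": -0.03, "z": -0.2, "spin": 0},
    {"x": 0, "y": -0.07, "z": -0.2, "spin": 0},
    {"x": 0, "y": -0.11, "z": -0.2, "spin": 0}
  ]
}}

```text
clock: 30.65
position: [463.4, 111.8, 230.0]
eef_rot: [-0.286, 3.125, 0.0]
force: [0.8, 0.4, -0.1]
finger_gap: 60.1
grasp_force: 0.0
```

Request:
{"api": "play_rows", "payload": {
  "steps": [
    {"x": 0, "y": 0.04, "z": 0, "spin": 0},
    {"x": 0, "y": 0.08, "z": 0, "spin": 0},
    {"x": 0, "y": 0.12, "z": 0, "spin": 0},
    {"x": 0, "y": 0.16, "z": 0, "spin": 0},
    {"x": 0, "y": 0.2, "z": 0, "spin": 0},
    {"x": 0, "y": 0.24, "z": 0, "spin": 0},
    {"x": 0, "y": 0.28, "z": 0, "spin": 0},
    {"x": 0, "y": 0.32, "z": 0, "spin": 0}
  ]
}}

```text
clock: 31.45
position: [404.0, 428.8, 228.4]
eef_rot: [-0.284, 3.129, -0.0]
force: [0.5, 0.2, 1.4]
finger_gap: 59.9
grasp_force: 0.0
```

```bash
python3 - <<'E'
from h import *
import pickle
t0,s0=pickle.load(open("c0.pkl","rb")); t=camera("top");s=camera("side")
print(sense()["clock"],sense()["position"])
for n,c in(("t0",t0),("t",t),("s0",s0),("s",s)):
    y0,y1,x0,x1=(185,285,190,250) if n[0]=="t" else (165,240,175,265)
    h=cv2.cvtColor(c["frame"],cv2.COLOR_BGR2HSV);m=cv2.inRange(h,(20,110,80),(34,255,255)); w=np.zeros_like(m);w[y0:y1,x0:x1]=m[y0:y1,x0:x1]
    p=np.argwhere(w)[:,::-1].astype(np.float32); r=cv2.minAreaRect(p); print(n,len(p),r,p.min(0),p.max(0))
    if n[0]=="t": print(onz(c,*r[0],62).round(1))
d=cv2.absdiff(t0["frame"],t["frame"]).max(2)[185:275,200:245]; print("diff px",(d>40).sum())
E
```

```text
31.55 [403.26656379 431.30587717 227.74217774]
t0 321 ((219.56800842285156, 217.62400817871094), (45.79467010498047, 10.196470260620117), 79.69515228271484) [211. 195.] [228. 241.]
[462.8 222.6  62. ]
t 326 ((219.1599884033203, 217.87998962402344), (45.79467010498047, 10.196470260620117), 79.69515228271484) [211. 195.] [227. 241.]
[462.2 223.6  62. ]
s0 241 ((225.8079376220703, 191.27920532226562), (10.590861320495605, 37.29051208496094), 57.7243537902832) [208. 179.] [242. 205.]
s 238 ((225.2360382080078, 191.50857543945312), (10.678485870361328, 37.86603927612305), 58.392494201660156) [207. 179.] [241. 205.]
diff px 108
```

The probe is back within about 1 mm of its start, so I hand in.

```bash
python3 -c "
from workcell import *
print(close_job())"
```

```text
the job is handed in; nothing more can be done
None
```

I pressed and held the blue disc, then the orange one (about 5 mm each, estimated from the wrist force), laid the thermometer back in its rest within about 1 mm of its start, let go, and handed the job in at about 32 s; the hand-in returned no verdict.

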